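Make up the bench cooler

TASK

Make up the bench cooler in this order: lay the blue cold pack flat in the shallow steel tray, set the grey tube rack squarely on top of the pack (long sides together, pockets up), then stand the wide jar in the rack's wide pocket, and last the slim vial in its narrow pocket. Let go of each before fetching the next, leave everything standing there at rest, and leave the little glass flask where it stands.

Things in the scene. Friction and masses are not known exactly. Their poses are not given: they have to be found in the camera images.
- tray: Shallow stainless-steel oblong tray, fixed to the bench: 148 x 92 mm outside, 10 mm high, walls 4 mm, floor 4 mm thick, so 140 x 84 mm inside. Origin at the centre of its underside, on the bench (z = 0); x along its long side, z up.
- pack_center (a point): Centre of the cold pack, a plain solid blue block 120 x 60 x 40 mm (about 0.3 kg) with a small white plug on top, lying flat, 40 mm high. The point is half-way up (20 mm above its underside); x along its 120 mm side, y along its 60 mm side, z up. In the tray its top is 44 mm above the bench.
- rack_center (a point): Centre of the tube rack, a grey block 110 (x) x 56 (y) x 36 mm, 0.15 kg, half-way up; z up. Two open round pockets in its top, 26 mm deep: the wide one, 40 mm across, centred 30 mm towards -x of this point, the narrow one, 26 mm across, 33 mm towards +x, both at y = 0; between them ten small dark wells (look only). Either end may go to either end of the pack. On the pack its top is 80 mm above the bench.
- jar_center (a point): Centre of the wide jar, upright amber glass with a white cap of the same width: a cylinder 32 mm in diameter and 64 mm tall (about 0.06 kg). The point is half-way up (32 mm above its foot); z up. In its pocket it stands 38 mm proud of the rack.
- vial_center (a point): Centre of the slim vial, upright amber glass with a white cap of the same width: a cylinder 18 mm in diameter and 68 mm tall (about 0.025 kg). The point is half-way up (34 mm above its foot); z up. In its pocket it stands 42 mm proud of the rack.
- flask_center (a point): Centre of the small loose conical glass flask, 54 mm wide at the foot and 73 mm tall, to be left alone. The point is 36 mm above its foot; z up.
There are look-alikes about, which are no part of the job. What is shaped like the part that bears jar_center but red is not meant.

How it is judged:
By the outcome, as a careful person would: the job done as asked, in the order asked, and still so for the second after the job is handed in, with the robot touching nothing.
It also fails if it takes over 120 s, if anything falls off the work surface, if the arm or the gripper's body presses on something with over 40 N, if the wrist force passes 120 N, or if a joint passes its speed limit or range.

ROBOT

A 6-joint arm with a two-finger parallel gripper is mounted at the origin on the work surface. World frame = base frame: x ahead of the robot, y to its left, z up, the work surface at z = 0. Lengths are in mm, angles in rad, forces in N, time in s.
With the tool pointing down it reaches from about 400 to 925 mm from the base axis. Payload 12.5 kg.
Tool frame: the origin (TCP) lies midway between the tips of the shut fingers; the grasp point (between the pads) lies 19 mm behind it; z points along the fingers, y is the line along which they close (so a half turn about z gives the same grasp; the last joint's range is limited). The gripper opens to 95 mm and grips with 3 to 60 N. Pads are 20 mm wide; open, the fingers measure 119 mm over their backs; the gripper's body (75 mm by 180 mm) begins 59 mm behind the grasp point.
Start: joints at [1.201, 0.491, 1.559, -0, 1.092, -0.106], TCP at [162.952, 603.402, 214.661] pointing down, gripper open.
Joint ranges: [-3.1, 3.1], [-0.84, 2.19], [0.05, 2.79], [-1.13, 4.28], [0.06, 2.93], [-2.69, 2.69]. Speed limits (rad/s): [2.22, 2.22, 2.79, 3.14, 3.14, 3.14].

INTERFACE

Orientations are given as [roll, pitch, yaw] about the fixed x, y, z axes, in that order (R = Rz(yaw) Ry(pitch) Rx(roll)).
In Python, from cell import state, viewer, env, models gives the robot as it stands. The module is installed in compiled form; this text tells all that it offers.
- The arm moves only by the tool arm_command, never from a script. Its argument "rows" is a list of rows, each a list of 2 entries, a list of its own where there are three numbers: the shift along the tool's x, y, z normalised to -1 to 1, where 1 is 0.25 m, then the turn about the tool's z normalised to -1 to 1, where 1 is pi rad. A call has exactly 5 rows; each row shifts and turns the commanded pose from where the row before left it, along the tool's axes as they then stand; what a row does not reach is not made up. A row lasts 1/10 s, in which the tool goes at most 50 mm and 8.59 degrees, less where a joint would pass 70% of its speed; a pose out of reach is approached as far as the arm can. A call with a number of a shift or a turn outside -1 to 1 is refused whole. A call with a gripper value outside its range is refused whole. "claw" is the opening, from 0 (shut) to 1 (fully open), set as the call begins (left out, the last holds). The fingers move at their own pace and stop on an object; the grip force is fixed at half the most. Time passes only in rows, so rows that do not move let the fingers close, or fill a call up. It gives the time, the measured TCP pose, the force, the opening and the grip force at its end, in the units of the state.
- state(): the state, without advancing time (a new reading comes with each control period).
- viewer.read_camera(name): name is "side" or "top" or "wrist"; returns (picture, depth): 480x640x3 uint8, red, green, blue; 480x640 float32, mm along the optical axis (not along the pixel's ray), 0 where there is no reading.
- viewer.get_calibration(name): a dict with "camera_matrix" (3x3 intrinsics, pixels), "world_to_cam" (4x4, takes a point from world to camera coordinates). Camera axes: x right, y up, looking along -z (the intrinsics and any distortion apply to the point x, -y, -z); pixel columns grow to the right and rows downward; lengths in mm; the calibration is good to about 2 mm. A picture is of the moment at which its call begins: read the wrist's pose just before it. get_calibration takes no time and is no camera call; for the wrist camera it gives the pose at the moment of the call.
- env.job_done(): hands the job in; it is judged then, once.
Trained networks look in the newest picture that a camera, given by its name, has taken for a name from the list of things; names that differ only in an ending like _2 or _b are one class to them, and where a whole thing is asked for, a point or a joint stands for the part that bears it (a point fixed in the world has none). Each returns a list of dicts, best first, with "confidence" (0 to 1); they miss things now and then, are a little off and sometimes report something else, mostly with a low value. They report only what shows in the picture. A call takes as long as a camera call. They do not tell look-alikes from the thing itself.
- models.search_frame(camera, label): "position" ([x, y, z] in mm, in world coordinates, good to about 4 mm: the middle of the surface that is visible of it).
- models.mark_of(camera, label): "position" ([x, y, z] in mm, in world coordinates, good to about 4 mm: a listed point, or the origin of a listed thing).
The state is a dict: "t": time; "joints": joint angles; "qvel": joint speeds; "tau": joint torques, N m; "eef_pos": TCP position; "tcp_rot": TCP orientation; "ft_force": force on the tool from outside, world axes, zero at the start; "moment": the same for the moment, N m; "opening": opening from 0.0 (shut) to 1.0 (fully open); "grip_force": force on a finger pad.
Only numpy, scipy, OpenCV 4.12 (cv2) and the standard library are available. Lean on these libraries where they do the work, as an engineer would, in place of code of your own. Each camera call takes 0.05 s, during which the arm holds its last target. There are 200 camera calls.

## Working session

There is one attempt and no reset: what is moved stays moved. The work goes in short steps, Python scripts to look and compute and a tool call to move; the robot and the scene stay as the last step left them, time stands still between calls to the robot, and variables do not carry over. Pictures are saved under pics/ and viewed, at most 14 in all, crops included, and the job is handed in when it is done.

Besides the shell and the picture viewer there is one more tool, called after "Call:" by a JSON object that holds its "method" and its "body". arm_command: Moves the arm, as the interface text tells. Scaled input: -1 to 1 covers 0.25 m each way for a shift and pi rad each way for a turn. Its arguments: {"type":"object","properties":{"rows":{"type":"array","items":{"type":"array"}},"claw":{"type":"number"}},"required":["rows"]}

```bash
ls; mkdir -p pics
cat > h.py <<'E'
import numpy as np, cv2
from cell import state, viewer, env, models
def shot(name, fn=None):
    c=viewer.get_calibration(name); K=np.array(c["camera_matrix"]); T=np.array(c["world_to_cam"])
    im,d=viewer.read_camera(name)
    if fn: cv2.imwrite("pics/"+fn, cv2.cvtColor(im,cv2.COLOR_RGB2BGR))
    v,u=np.mgrid[0:480,0:640]
    p=np.stack([(u-K[0,2])/K[0,0]*d,-(v-K[1,2])/K[1,1]*d,-d],-1)
    Ti=np.linalg.inv(T)
    W=p@Ti[:3,:3].T+Ti[:3,3]
    W[d<=0]=np.nan
    return im,d,W
E
python3 - <<'E'
from h import *
s=state();print(s)
for c in("top","side"):
    print(c,{k:(np.array(v).round(2).tolist() if not isinstance(v,str) else v) for k,v in viewer.get_calibration(c).items()})
    im,d,W=shot(c,c+"0.png")
    for l in["tray","pack_center","rack_center","jar_center","vial_center","flask_center"]:
        print(c,l,[(np.round(r["position"]).tolist(),round(r["confidence"],2)) for r in models.mark_of(c,l)][:4])
E
```

```text
pics
{'t': 0.0, 'joints': array([ 1.20138688e+00,  4.91575446e-01,  1.55946195e+00,  1.11190715e-05,
        1.09171384e+00, -1.05592587e-01]), 'qvel': array([ 2.32303645e-04, -8.01192689e-04,  8.24730775e-04,  1.05466434e-03,
       -1.82955474e-04, -3.11391757e-05]), 'tau': array([ 3.08486648e-03, -6.12647009e+01, -2.58176583e+01,  6.93307095e-02,
        4.82299842e-02, -1.47752353e-04]), 'eef_pos': array([162.85848917, 603.14622999, 214.04758111]), 'tcp_rot': array([-3.14044157e+00, -1.31916414e-04,  2.87777059e+00]), 'ft_force': array([-0.19197461, -0.47349241, -0.14474078]), 'moment': array([0.02850046, 0.05817224, 0.06395295]), 'grip_force': 0.0, 'opening': 1.0021370746588085}
top {'camera_matrix': [[509.71, 0.0, 309.14], [0.0, 509.71, 244.39], [0.0, 0.0, 1.0]], 'world_to_cam': [[0.01, -1.0, 0.02, -11.34], [0.98, 0.01, 0.18, -585.42], [-0.18, 0.02, 0.98, -1129.9], [0.0, 0.0, 0.0, 1.0]]}
top tray [([455.0, 206.0, -1.0], 0.78)]
top pack_center [([536.0, -355.0, 23.0], 0.63)]
top rack_center [([641.0, -131.0, 15.0], 0.85), ([533.0, -357.0, 22.0], 0.29)]
top jar_center [([720.0, 142.0, 34.0], 0.53), ([652.0, 120.0, 32.0], 0.47)]
top vial_center [([536.0, 382.0, 33.0], 0.61)]
top flask_center [([439.0, -204.0, 38.0], 0.78)]
side {'camera_matrix': [[556.91, 0.0, 323.78], [0.0, 556.91, 245.02], [0.0, 0.0, 1.0]], 'world_to_cam': [[-0.88, -0.47, 0.0, 513.79], [0.36, -0.67, 0.65, -231.74], [-0.31, 0.58, 0.76, -980.4], [0.0, 0.0, 0.0, 1.0]]}
side tray [([459.0, 208.0, -2.0], 0.97)]
side pack_center [([538.0, -359.0, 18.0], 0.95)]
side rack_center [([641.0, -129.0, 15.0], 0.81)]
side jar_center [([650.0, 115.0, 32.0], 0.71), ([532.0, 383.0, 33.0], 0.71), ([722.0, 141.0, 32.0], 0.66)]
side vial_center [([529.0, 382.0, 32.0], 0.5)]
side flask_center [([438.0, -205.0, 33.0], 0.62)]
```

View pics/top0.png

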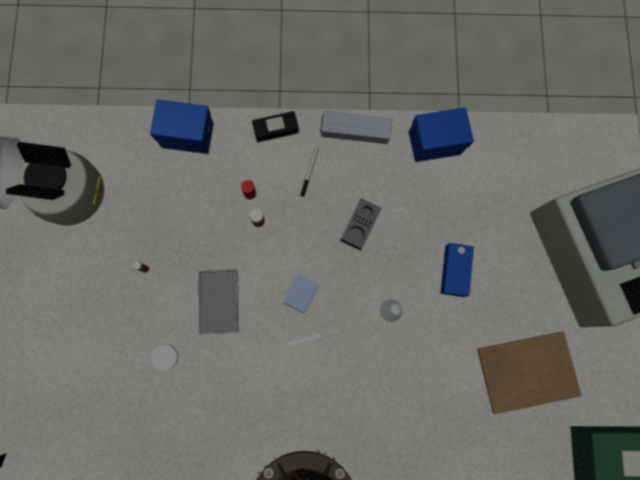

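View pics/side0.png

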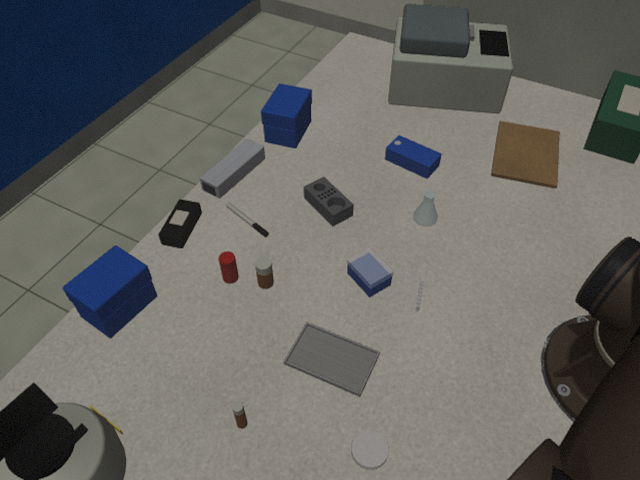

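The top view shows the tray at (218,301), pack at (458,270) with its white plug, rack at (360,224) with the wide pocket at the lower end, amber jar at (257,217), red look-alike at (248,189), vial at (142,267) and flask at (391,310). The side view agrees. Next I fit the outlines.

```bash
cat >> h.py <<'E'
def rect(W,c,r,z0,z1,m=None):
    k=(np.hypot(W[...,0]-c[0],W[...,1]-c[1])<r)&(W[...,2]>z0)&(W[...,2]<z1)
    if m is not None: k&=m
    P=W[k]
    b=cv2.boxPoints(cv2.minAreaRect(P[:,:2].astype(np.float32)))
    e=[b[1]-b[0],b[2]-b[1]]; L=[np.linalg.norm(x) for x in e]; i=int(np.argmax(L))
    a=np.arctan2(e[i][1],e[i][0]); a=(a+np.pi/2)%np.pi-np.pi/2
    return dict(c=b.mean(0).round(1).tolist(),size=np.round(sorted(L),1).tolist(),yaw=round(float(a),3),n=len(P),z=round(float(np.median(P[:,2])),1))
E
python3 - <<'E'
from h import *
im,d,W=shot("top")
print("floor z",np.nanmedian(W[240:260,220:240,2]))
print("pack",rect(W,(537,-357),80,33,48))
print("rack",rect(W,(641,-130),75,30,42))
print("jar",rect(W,(651,118),25,58,72)); print("vial",rect(W,(534,382),25,55,75))
print("tray",rect(W,(457,207),100,5,14), rect(W,(457,207),100,3,14))
print("flask",rect(W,(439,-205),40,20,80))
g=im.astype(int).sum(2)
# tray by colour
i=im[255:345,185:255]; print(im[300,218],im[300,180])
k=np.zeros((480,640),bool);k[262:340,190:248]=True
print("tray col",rect(W,(457,207),100,-9,14,k&(np.abs(g-im[300,218].astype(int).sum())<90)))
E
```

```text
floor z -0.6531229031106704
pack {'c': [533.9000244140625, -356.79998779296875], 'size': [61.099998474121094, 120.0], 'yaw': -0.141, 'n': 1291, 'z': 39.1}
rack {'c': [642.2999877929688, -129.5], 'size': [55.900001525878906, 112.30000305175781], 'yaw': -0.443, 'n': 765, 'z': 35.3}
jar {'c': [651.2000122070312, 117.80000305175781], 'size': [29.600000381469727, 30.899999618530273], 'yaw': -0.385, 'n': 145, 'z': 63.1}
vial {'c': [529.7999877929688, 382.8999938964844], 'size': [15.800000190734863, 15.800000190734863], 'yaw': 1.537, 'n': 60, 'z': 67.0}
tray {'c': [455.29998779296875, 201.3000030517578], 'size': [175.6999969482422, 191.10000610351562], 'yaw': -0.463, 'n': 954, 'z': 6.7} {'c': [458.0, 206.3000030517578], 'size': [193.5, 194.5], 'yaw': -0.812, 'n': 1881, 'z': 5.0}
flask {'c': [435.8999938964844, -196.39999389648438], 'size': [38.0, 42.29999923706055], 'yaw': 0.282, 'n': 281, 'z': 43.0}
[86 87 89] [128 127 123]
tray col {'c': [463.70001220703125, 210.0], 'size': [109.0, 177.89999389648438], 'yaw': 0.145, 'n': 2733, 'z': 3.8}
```

Call:
{"method": "arm_command", "body": {"rows": [[[0,0,-0.1],-0.042],[[0,0,-0.1],-0.042],[[-0.107,-0.144,-0.03],0],[[-0.107,-0.144,-0.03],0],[[-0.107,-0.144,-0.03],0]], "claw": 1}}

```text
t: 1.25
eef_pos: [243.7, 494.1, 287.5]
tcp_rot: [3.141, 0.0, -3.14]
ft_force: [0.1, 1.2, -0.2]
opening: 1.001
grip_force: 0.0
```

Call:
{"method": "arm_command", "body": {"rows": [[[-0.107,-0.144,-0.03],0],[[-0.107,-0.144,-0.03],0],[[-0.107,-0.144,-0.03],0],[[-0.107,-0.144,-0.03],0],[[-0.107,-0.144,-0.03],0]]}}

```text
t: 1.75
eef_pos: [377.7, 313.8, 325.2]
tcp_rot: [3.141, 0.001, -3.141]
ft_force: [0.5, 0.9, 0.3]
opening: 1.002
grip_force: 0.0
```

Call:
{"method": "arm_command", "body": {"rows": [[[-0.107,-0.144,0],0],[[-0.107,-0.144,0],0],[[-0.107,-0.144,0],0],[[0,0,0],0],[[0,0,0],0]]}}

```text
t: 2.25
eef_pos: [457.6, 206.7, 324.5]
tcp_rot: [3.141, -0.0, 3.139]
ft_force: [0.9, -0.0, -0.2]
opening: 1.001
grip_force: 0.0
```

Run:
```python
from h import *
s=state();print(s["eef_pos"],s["tcp_rot"],s["joints"])
im,d,W=shot("wrist","w1.png")
np.save("w1.npy",W)
print([(np.round(r["position"]).tolist(),round(r["confidence"],2)) for r in models.mark_of("wrist","tray")])
```

```text
[457.56310757 206.71561028 324.54884473] [ 3.14140123e+00 -2.50079078e-04  3.13936286e+00] [ 2.92558465e-01  2.11136790e-01  1.68992144e+00  2.70423013e-04
  1.24071811e+00 -1.27609571e+00]
[([460.0, 204.0, 1.0], 0.55)]
```

View pics/w1.png

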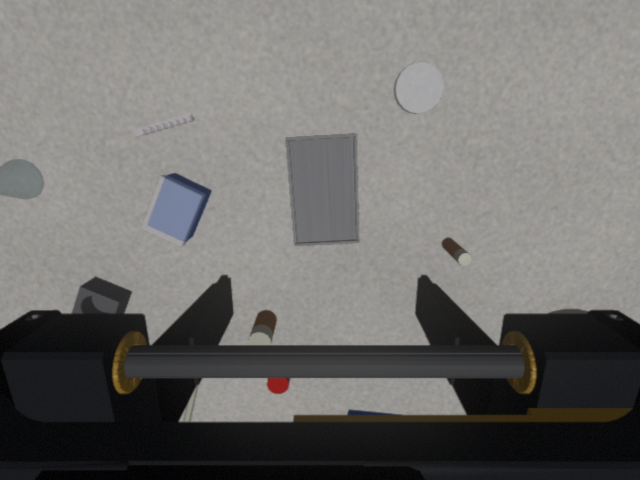

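The wrist view shows the tray with corners at about (287,137), (355,134), (358,241) and (295,244), nearly aligned with the image. I turn those corners into world coordinates.

Run:
```python
from h import *
W=np.load("w1.npy"); im=cv2.imread("pics/w1.png")
g=cv2.GaussianBlur(cv2.cvtColor(im,6),(3,3),0)
m=np.zeros_like(g); m[120:260,275:370]=(g[120:260,275:370]<135)
m=cv2.morphologyEx(m,cv2.MORPH_OPEN,np.ones((5,5)))
n,l,st,_=cv2.connectedComponentsWithStats(m); i=1+np.argmax(st[1:,4]); print(st[i],g[190,320],g[190,270])
print(rect(W,(458,207),150,-20,30,l==i))
b=cv2.boxPoints(cv2.minAreaRect(np.argwhere(l==i)[:,::-1].astype(np.float32)));print(b.round(1).tolist())
for u,v in((287,137),(355,134),(358,241),(295,244)): print(W[v,u].round(1))
```

```text
[ 285  133   75  113 7582] 109 155
{'c': [458.29998779296875, 208.1999969482422], 'size': [95.69999694824219, 152.1999969482422], 'yaw': 0.047, 'n': 7550, 'z': 4.2}
[[284.5, 136.3000030517578], [356.70001220703125, 132.5], [362.3999938964844, 242.5], [290.29998779296875, 246.1999969482422]]
[385.3 161.3   9.7]
[381.8 249.1  10.3]
[526.  256.6  10.5]
[530.5 168.    9.4]
```

Call:
{"method": "arm_command", "body": {"rows": [[[-0.025,-0.188,0],0],[[-0.025,-0.188,0],0],[[-0.025,-0.188,0],0],[[-0.025,-0.188,0],0],[[-0.025,-0.188,0],0]]}}

```text
t: 2.85
eef_pos: [488.3, -28.0, 325.0]
tcp_rot: [3.141, 0.001, -3.139]
ft_force: [0.7, 0.8, -0.4]
opening: 1.001
grip_force: 0.0
```

Call:
{"method": "arm_command", "body": {"rows": [[[-0.025,-0.188,0.05],0],[[-0.025,-0.188,0.05],0],[[-0.025,-0.188,0.05],0],[[-0.025,-0.188,0.05],0],[[-0.025,-0.188,0.05],0]]}}

```text
t: 3.35
eef_pos: [520.3, -263.0, 261.8]
tcp_rot: [-3.142, 0.0, -3.139]
ft_force: [0.4, 0.6, 0.9]
opening: 0.999
grip_force: 0.0
```

Call:
{"method": "arm_command", "body": {"rows": [[[-0.025,-0.188,0.05],0],[[-0.025,-0.188,0.05],0],[[0,0,0.1],0.0445],[[0,0,0],0],[[0,0,0],0]]}}

```text
t: 3.85
eef_pos: [532.8, -355.1, 212.5]
tcp_rot: [3.141, -0.001, 3.007]
ft_force: [-0.5, 0.3, 0.2]
opening: 0.999
grip_force: 0.0
```

```bash
cat >> h.py <<'E'
from scipy.spatial.transform import Rotation as Ro
def go(x,y,z):
    s=state(); R=Ro.from_euler("xyz",s["tcp_rot"]); v=R.inv().apply(np.array([x,y,z])-s["eef_pos"])
    print("at",s["eef_pos"].round(1),"yaw",s["tcp_rot"][2].round(3),"shift norm",(v/250).round(4),"min rows",np.ceil(np.linalg.norm(v)/48))
E
python3 - <<'E'
from h import *
im,d,W=shot("wrist","w2.png")
print("pack",rect(W,(534,-357),80,33,48))
go(534,-357,12)
E
```

```text
pack {'c': [535.5999755859375, -356.20001220703125], 'size': [60.099998474121094, 120.19999694824219], 'yaw': -0.139, 'n': 7263, 'z': 40.0}
at [ 533.1 -355.2  213.3] yaw 3.007 shift norm [-0.0039 -0.0062  0.8054] min rows 5.0
```

Call:
{"method": "arm_command", "body": {"rows": [[[-0.009,-0.004,0.18],0],[[0,0,0.18],0],[[0,0,0.18],0],[[0,0,0.18],0],[[0,0,0.08],0]]}}

```text
t: 4.4
eef_pos: [534.4, -356.1, 10.2]
tcp_rot: [3.14, -0.002, 3.006]
ft_force: [0.3, -0.3, 1.0]
opening: 1.0
grip_force: 0.0
```

Call:
{"method": "arm_command", "body": {"rows": [[[0,0,0],0],[[0,0,0],0],[[0,0,0],0],[[0,0,0],0],[[0,0,0],0]], "claw": 0}}

```text
t: 4.9
eef_pos: [534.8, -358.1, 13.4]
tcp_rot: [-3.141, 0.002, 3.002]
ft_force: [1.8, 5.5, 3.3]
opening: 0.636
grip_force: 3.2
```

Call:
{"method": "arm_command", "body": {"rows": [[[0,0,0],0],[[0,0,0],0],[[0,0,0],0],[[0,0,0],0],[[0,0,0],0]]}}

```text
t: 5.4
eef_pos: [534.8, -358.1, 13.4]
tcp_rot: [-3.141, 0.001, 3.002]
ft_force: [-0.6, 2.2, 8.4]
opening: 0.633
grip_force: 30.0
```

Call:
{"method": "arm_command", "body": {"rows": [[[0,0,-0.08],0],[[0,0,-0.16],0],[[0,0,-0.16],-0.03],[[0,0,-0.12],-0.03],[[0,0,-0.04],0]]}}

```text
t: 5.9
eef_pos: [535.1, -358.5, 155.4]
tcp_rot: [-3.139, 0.003, -3.091]
ft_force: [0.4, 0.3, -3.2]
opening: 0.629
grip_force: 30.0
```

Call:
{"method": "arm_command", "body": {"rows": [[[0.0147,0.08,0],0],[[0.0147,0.13,0],0],[[0.0147,0.176,0],0],[[0.0147,0.176,0],0],[[0.0147,0.176,0],0]]}}

```text
t: 6.4
eef_pos: [506.0, -172.8, 150.9]
tcp_rot: [3.141, -0.002, -3.096]
ft_force: [1.4, -0.2, -1.7]
opening: 0.631
grip_force: 30.0
```

Call:
{"method": "arm_command", "body": {"rows": [[[0.0147,0.176,0],0],[[0.0147,0.176,0],0],[[0.0147,0.176,0],0],[[0.0147,0.176,0],0],[[0.0147,0.176,0],0]]}}

```text
t: 6.9
eef_pos: [476.9, 46.0, 151.2]
tcp_rot: [3.141, -0.001, -3.096]
ft_force: [2.0, 0.1, -2.2]
opening: 0.628
grip_force: 30.0
```

Call:
{"method": "arm_command", "body": {"rows": [[[0.0147,0.176,0],0],[[0.0147,0.176,0],0],[[0.0147,0.176,0],0],[[0.0147,0.13,0],0],[[0,0,0],0]]}}

```text
t: 7.4
eef_pos: [453.9, 210.9, 151.1]
tcp_rot: [3.141, -0.001, -3.092]
ft_force: [-0.8, -0.6, -2.8]
opening: 0.631
grip_force: 30.0
```

Run:
```python
from h import *
im,d,W=shot("wrist","w3.png")
go(457,208,21.5); s=state();print(s["opening"],s["grip_force"],s["ft_force"])
for z0 in(30,): print([(np.round(r["position"],1).tolist(),round(r["confidence"],2)) for r in models.mark_of("wrist","tray")])
```

```text
at [454.2 209.3 151.1] yaw -3.092 shift norm [-0.0116 -0.0055  0.5185] min rows 3.0
0.6299510769375102 29.999000430107117 [ 0.26171443 -0.21516879 -3.72055175]
[]
```

View pics/w3.png

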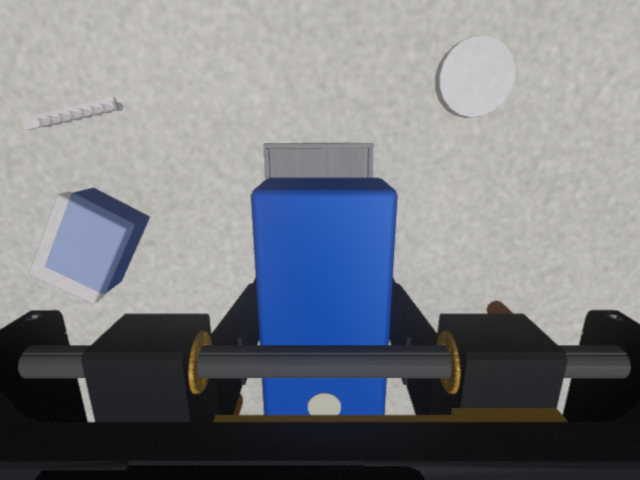

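The wrist view shows the pack held level at (323,300), square over the tray, whose near edge runs from (264,145) to (374,145). I lower it.

Call:
{"method": "arm_command", "body": {"rows": [[[-0.006,-0.003,0.1],0],[[-0.006,-0.003,0.16],0],[[0,0,0.14],0],[[0,0,0.08],0],[[0,0,0.036],0]]}}

```text
t: 8.0
eef_pos: [457.6, 205.1, 21.0]
tcp_rot: [-3.141, -0.003, -3.096]
ft_force: [0.3, 0.5, -2.2]
opening: 0.628
grip_force: 30.0
```

Call:
{"method": "arm_command", "body": {"rows": [[[0,0,0.008],0],[[0,0,0.004],0],[[0,0,0.004],0],[[0,0,0],0],[[0,0,0],0]]}}

```text
t: 8.5
eef_pos: [458.6, 206.7, 19.8]
tcp_rot: [3.141, 0.001, -3.093]
ft_force: [-0.4, 0.8, -3.1]
opening: 0.627
grip_force: 30.0
```

Call:
{"method": "arm_command", "body": {"rows": [[[0,0,0.004],0],[[0,0,0.004],0],[[0,0,0.003],0],[[0,0,0],0],[[0,0,0],0]]}}

```text
t: 9.0
eef_pos: [458.4, 206.7, 17.3]
tcp_rot: [3.141, 0.001, -3.093]
ft_force: [-3.0, -1.4, 13.3]
opening: 0.631
grip_force: 30.0
```

Call:
{"method": "arm_command", "body": {"rows": [[[0,0,0],0],[[0,0,0],0],[[0,0,0],0],[[0,0,0],0],[[0,0,0],0]], "claw": 1}}

```text
t: 9.5
eef_pos: [458.3, 206.6, 16.3]
tcp_rot: [3.142, -0.0, -3.093]
ft_force: [0.6, -0.3, -0.1]
opening: 0.972
grip_force: 0.0
```

Call:
{"method": "arm_command", "body": {"rows": [[[0,0,-0.06],0],[[0,0,-0.16],0],[[0,0,-0.18],0],[[0,0,-0.18],0],[[0,0,-0.18],0]]}}

```text
t: 10.0
eef_pos: [457.9, 206.5, 208.3]
tcp_rot: [3.142, -0.0, -3.093]
ft_force: [0.6, -0.2, -0.2]
opening: 1.002
grip_force: 0.0
```

Call:
{"method": "arm_command", "body": {"rows": [[[0,0,-0.1],0],[[0,0,0],0],[[0,0,0],0],[[0,0,0],0],[[0,0,0],0]]}}

```text
t: 10.5
eef_pos: [457.9, 206.5, 230.2]
tcp_rot: [-3.141, -0.002, -3.093]
ft_force: [1.1, 0.8, -0.1]
opening: 1.002
grip_force: 0.0
```

Run:
```python
from h import *
im,d,W=shot("wrist","w4.png")
print("pack",rect(W,(457,208),80,35,55))
go(642,-130,200)
```

```text
pack {'c': [458.5, 208.3000030517578], 'size': [60.099998474121094, 119.0], 'yaw': 0.049, 'n': 6804, 'z': 44.0}
at [458.  206.5 230.3] yaw -3.093 shift norm [-0.6697 -1.3802  0.1204] min rows 9.0
```

View pics/w4.png

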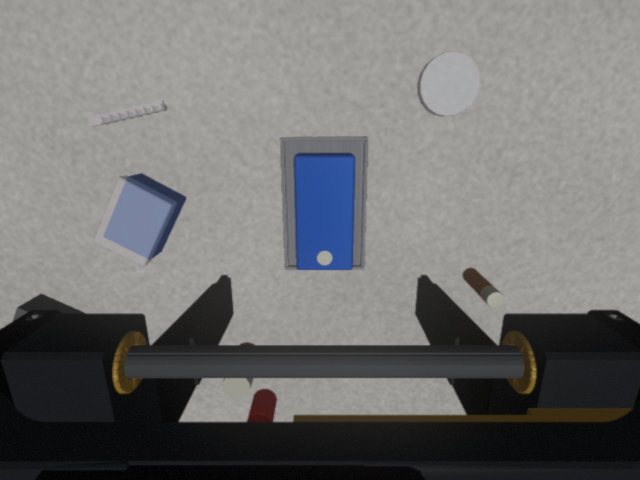

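The wrist view shows the pack flat inside the tray at (325,212), clear of all the walls, with its plug at (325,258). Next, the rack.

Call:
{"method": "arm_command", "body": {"rows": [[[-0.067,-0.138,0],0],[[-0.067,-0.138,0],0],[[-0.067,-0.138,0],0],[[-0.067,-0.138,0],0],[[-0.067,-0.138,0],0]]}}

```text
t: 11.05
eef_pos: [550.8, 36.9, 230.6]
tcp_rot: [3.141, -0.001, -3.093]
ft_force: [1.3, 0.3, 0.0]
opening: 0.998
grip_force: 0.0
```

Call:
{"method": "arm_command", "body": {"rows": [[[-0.067,-0.138,0],0],[[-0.067,-0.138,0],0],[[-0.067,-0.138,0],0],[[-0.067,-0.138,0],0],[[-0.067,-0.138,0],0]]}}

```text
t: 11.55
eef_pos: [642.9, -131.3, 230.3]
tcp_rot: [3.141, -0.001, -3.093]
ft_force: [-0.0, 0.5, 0.7]
opening: 0.996
grip_force: 0.0
```

Call:
{"method": "arm_command", "body": {"rows": [[[0,0,0],0.039],[[0,0,0],0.039],[[0,0,0],0.039],[[0,0,0],0.039],[[0,0,0],0]]}}

```text
t: 12.05
eef_pos: [642.3, -129.8, 230.4]
tcp_rot: [-3.141, -0.002, 2.698]
ft_force: [-0.4, 0.2, 0.1]
opening: 1.002
grip_force: 0.0
```

Run:
```python
from h import *
im,d,W=shot("wrist","w5.png")
r=rect(W,(642,-130),75,31,42); print("rack",r)
# pocket: deep points inside
go(r["c"][0]-.8,r["c"][1]-1.9,12)
c=np.array(r["c"])-.0; a=r["yaw"]; e=np.array([np.cos(a),np.sin(a)]); n=np.array([-e[1],e[0]])
P=W.reshape(-1,3); q=P[:,:2]-c; X=q@e;Y=q@n
k=(abs(X)<52)&(abs(Y)<25)&(P[:,2]<25)&(P[:,2]>0); print("pocket floors X<0",(X[k]<-5).sum(),np.median(X[k&(X<-5)]),"X>0",(X[k]>5).sum(),np.median(X[k&(X>5)]))
```

```text
rack {'c': [643.5999755859375, -127.9000015258789], 'size': [56.0, 109.9000015258789], 'yaw': -0.448, 'n': 4107, 'z': 36.1}
at [ 642.3 -129.8  230.5] yaw 2.703 shift norm [-0.0027  0.001   0.8742] min rows 5.0
pocket floors X<0 1114 -27.73948519933313 X>0 363 38.990281756351905
```

View pics/w5.png

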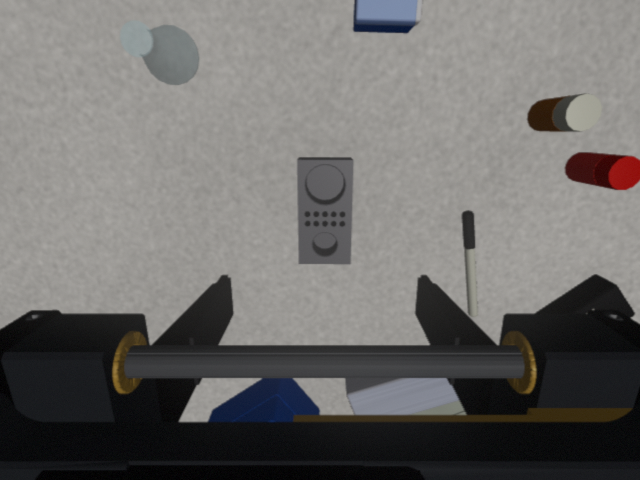

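The wrist view shows the rack square in the grip window, with its wide pocket at (325,184) and its narrow one at (325,243), so the wide pocket is towards -x. I grasp it.

Call:
{"method": "arm_command", "body": {"rows": [[[-0.003,0.001,0.19],0],[[0,0,0.19],0],[[0,0,0.19],0],[[0,0,0.18],0],[[0,0,0.11],0]]}}

```text
t: 12.6
eef_pos: [641.8, -129.4, 12.6]
tcp_rot: [-3.141, -0.004, 2.704]
ft_force: [-0.2, 0.6, 0.4]
opening: 1.004
grip_force: 0.0
```

Call:
{"method": "arm_command", "body": {"rows": [[[0,0,0],0],[[0,0,0],0],[[0,0,0],0],[[0,0,0],0],[[0,0,0],0]], "claw": 0}}

```text
t: 13.1
eef_pos: [643.8, -130.0, 17.8]
tcp_rot: [3.141, 0.002, 2.701]
ft_force: [0.1, -0.3, 0.5]
opening: 0.64
grip_force: 0.0
```

Call:
{"method": "arm_command", "body": {"rows": [[[0,0,0],0],[[0,0,0],0],[[0,0,0],0],[[0,0,0],0],[[0,0,0],0]]}}

```text
t: 13.6
eef_pos: [643.7, -130.0, 17.5]
tcp_rot: [3.141, 0.001, 2.7]
ft_force: [-1.8, -0.0, 7.5]
opening: 0.585
grip_force: 30.0
```

Call:
{"method": "arm_command", "body": {"rows": [[[0,0,-0.08],0],[[0,0,-0.16],0],[[0,0,-0.18],-0.04],[[0,0,-0.14],-0.04],[[0,0,-0.06],-0.04]]}}

```text
t: 14.1
eef_pos: [644.1, -130.1, 175.4]
tcp_rot: [-3.141, 0.005, 3.083]
ft_force: [-0.1, 0.4, -1.6]
opening: 0.585
grip_force: 30.0
```

Call:
{"method": "arm_command", "body": {"rows": [[[0,0,0],-0.036],[[0,0,0],0],[[0,0,0],0],[[0,0,0],0],[[0,0,0],0]]}}

```text
t: 14.6
eef_pos: [643.1, -129.9, 170.9]
tcp_rot: [3.141, -0.001, -3.094]
ft_force: [0.8, -0.2, -1.3]
opening: 0.586
grip_force: 30.0
```

Run:
```python
from h import *
go(458.3,206.7,161); s=state();print(s["opening"],s["grip_force"],s["ft_force"])
```

```text
at [ 643.1 -129.9  170.9] yaw -3.094 shift norm [0.6747 1.3798 0.0405] min rows 9.0
0.5857537971714072 29.982122396759223 [ 0.77184582 -0.15677222 -1.33339373]
```

Call:
{"method": "arm_command", "body": {"rows": [[[0.02,0.04,0],0],[[0.045,0.092,0],0],[[0.065,0.133,0],0],[[0.065,0.133,0],0],[[0.065,0.133,0],0]]}}

```text
t: 15.1
eef_pos: [570.4, 1.1, 171.2]
tcp_rot: [3.141, -0.0, -3.094]
ft_force: [0.1, 0.7, -1.7]
opening: 0.589
grip_force: 30.0
```

Call:
{"method": "arm_command", "body": {"rows": [[[0.065,0.133,0],0],[[0.065,0.133,0],0],[[0.065,0.133,0],0],[[0.065,0.133,0],0],[[0.065,0.133,0],0]]}}

```text
t: 15.6
eef_pos: [481.1, 163.1, 171.4]
tcp_rot: [3.141, 0.0, -3.093]
ft_force: [-0.8, -0.3, -0.8]
opening: 0.588
grip_force: 30.0
```

Call:
{"method": "arm_command", "body": {"rows": [[[0.065,0.133,0],0],[[0.025,0.051,0],0],[[0,0,0],0],[[0,0,0],0],[[0,0,0],0]]}}

```text
t: 16.1
eef_pos: [458.4, 205.6, 171.4]
tcp_rot: [-3.142, 0.0, -3.094]
ft_force: [0.3, -0.9, -2.0]
opening: 0.587
grip_force: 30.0
```

Run:
```python
from h import *
im,d,W=shot("wrist","w6.png")
go(458.3,206.7,64.5)
print("rack",rect(W,(458,208),80,125,185,(im.max(2)<130)&(np.mgrid[0:480,0:640][0]<330)))
```

```text
at [458.4 205.5 171.3] yaw -3.094 shift norm [2.000e-04 4.700e-03 4.273e-01] min rows 3.0
rack {'c': [426.3999938964844, 206.3000030517578], 'size': [45.79999923706055, 68.30000305175781], 'yaw': -1.528, 'n': 6824, 'z': 164.6}
```

View pics/w6.png

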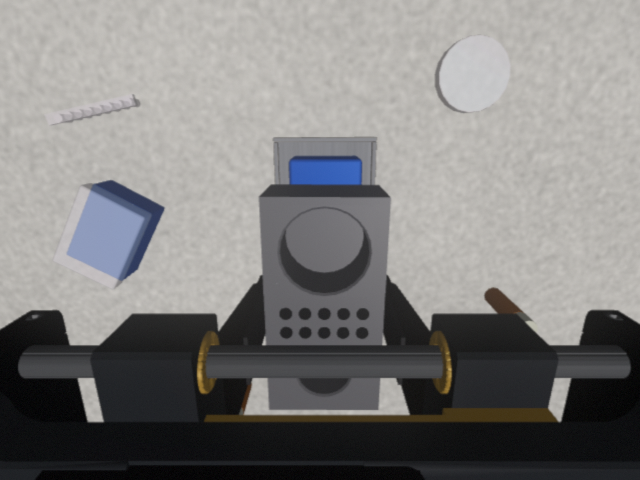

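The wrist view shows the rack held square above the pack: rack centre line at u=325, pack top at u≈325. I lower it.

Call:
{"method": "arm_command", "body": {"rows": [[[0,0.005,0.08],0],[[0,0,0.14],0],[[0,0,0.12],0],[[0,0,0.06],0],[[0,0,0.02],0]]}}

```text
t: 16.65
eef_pos: [457.6, 206.7, 64.8]
tcp_rot: [-3.141, -0.003, -3.094]
ft_force: [-0.1, 0.1, -0.5]
opening: 0.587
grip_force: 30.0
```

Call:
{"method": "arm_command", "body": {"rows": [[[0,0,0.004],0],[[0,0,0.004],0],[[0,0,0.004],0],[[0,0,0],0],[[0,0,0],0]]}}

```text
t: 17.15
eef_pos: [458.0, 207.8, 63.8]
tcp_rot: [3.141, 0.001, -3.093]
ft_force: [-1.1, 0.1, -1.0]
opening: 0.586
grip_force: 30.0
```

Call:
{"method": "arm_command", "body": {"rows": [[[0,-0.004,0.004],0],[[0,0,0.004],0],[[0,0,0.003],0],[[0,0,0],0],[[0,0,0],0]]}}

```text
t: 17.65
eef_pos: [457.9, 206.7, 61.4]
tcp_rot: [3.141, 0.001, -3.093]
ft_force: [-3.2, -1.0, 12.3]
opening: 0.588
grip_force: 30.0
```

Contact at the expected height, so I release and retreat.

Call:
{"method": "arm_command", "body": {"rows": [[[0,0,0],0],[[0,0,0],0],[[0,0,0],0],[[0,0,0],0],[[0,0,0],0]], "claw": 1}}

```text
t: 18.15
eef_pos: [457.8, 206.7, 60.5]
tcp_rot: [3.142, -0.0, -3.093]
ft_force: [-0.4, -0.3, 0.3]
opening: 0.949
grip_force: 0.0
```

Call:
{"method": "arm_command", "body": {"rows": [[[0,0,-0.06],0],[[0,0,-0.16],0],[[0,0,-0.18],0],[[0,0,-0.18],0],[[0,0,-0.18],0]]}}

```text
t: 18.65
eef_pos: [457.4, 206.6, 252.5]
tcp_rot: [3.142, -0.0, -3.093]
ft_force: [0.9, 0.5, -0.1]
opening: 0.998
grip_force: 0.0
```

Call:
{"method": "arm_command", "body": {"rows": [[[0,0,0],0],[[0,0,0],0],[[0,0,0],0],[[0,0,0],0],[[0,0,0],0]]}}

```text
t: 19.15
eef_pos: [457.6, 206.6, 249.6]
tcp_rot: [-3.141, -0.002, -3.093]
ft_force: [-0.3, -0.7, -0.2]
opening: 0.999
grip_force: 0.0
```

Run:
```python
from h import *
im,d,W=shot("wrist","w7.png")
r=rect(W,(458,208),80,72,88);print("rack",r)
print("pack",rect(W,(458,208),80,41,50))
print("jar",rect(W,(651,118),30,58,72))
go(650.5,116,230)
```

```text
rack {'c': [458.1000061035156, 208.1999969482422], 'size': [56.0, 110.19999694824219], 'yaw': 0.044, 'n': 4749, 'z': 80.1}
pack {'c': [401.70001220703125, 205.39999389648438], 'size': [4.099999904632568, 58.29999923706055], 'yaw': -1.522, 'n': 243, 'z': 43.6}
jar {'c': [662.7000122070312, 120.19999694824219], 'size': [12.300000190734863, 29.299999237060547], 'yaw': -1.496, 'n': 167, 'z': 63.9}
at [457.7 206.6 249.8] yaw -3.093 shift norm [-0.7528 -0.3997  0.0779] min rows 5.0
```

View pics/w7.png

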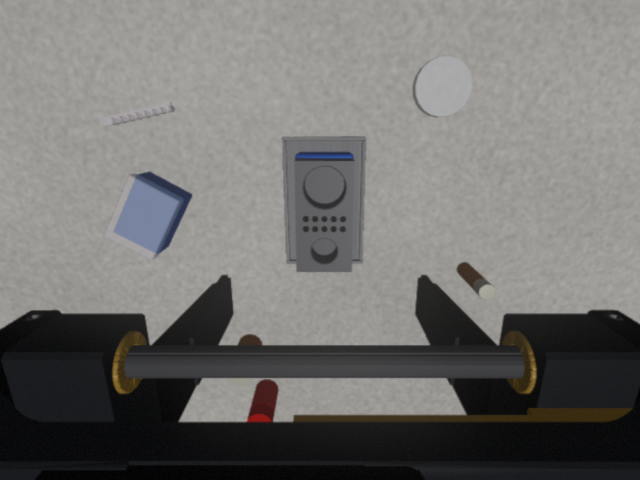

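The wrist view shows the rack square on the pack with a blue strip at (325,156), its wide pocket at (325,186) and its narrow one at (324,250). Depth puts its top at 80 mm. Next, the jar.

Call:
{"method": "arm_command", "body": {"rows": [[[-0.151,-0.08,0.016],0],[[-0.151,-0.08,0.016],0],[[-0.151,-0.08,0.016],0],[[-0.151,-0.08,0.016],0],[[-0.151,-0.08,0.016],0]]}}

```text
t: 19.7
eef_pos: [652.6, 115.1, 229.8]
tcp_rot: [3.141, -0.001, -3.093]
ft_force: [0.4, 0.3, 0.5]
opening: 1.001
grip_force: 0.0
```

Call:
{"method": "arm_command", "body": {"rows": [[[0,0,0],0],[[0,0,0],0],[[0,0,0],0],[[0,0,0],0],[[0,0,0],0]]}}

```text
t: 20.2
eef_pos: [650.7, 116.7, 231.2]
tcp_rot: [3.141, 0.001, -3.092]
ft_force: [-0.9, -0.1, 0.1]
opening: 1.001
grip_force: 0.0
```

Run:
```python
from h import *
im,d,W=shot("wrist","w8.png")
r=rect(W,(651,118),30,60,68);print("jar",r)
go(r["c"][0]-.8,r["c"][1]-1.8,30)
```

```text
jar {'c': [653.0, 119.30000305175781], 'size': [29.899999618530273, 31.700000762939453], 'yaw': 0.057, 'n': 824, 'z': 64.0}
at [650.8 116.5 231.1] yaw -3.092 shift norm [-0.0052  0.0035  0.8046] min rows 5.0
```

View pics/w8.png

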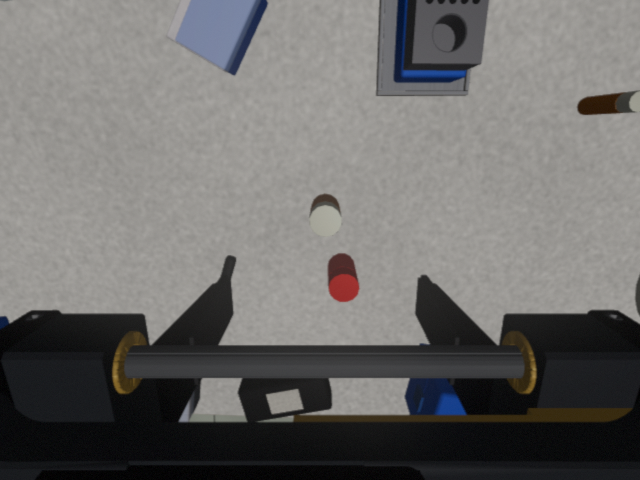

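The wrist view shows the white-capped amber jar at (325,220), centred between the fingers, and the red look-alike at (343,288), clear of the finger paths. I grasp the jar.

Call:
{"method": "arm_command", "body": {"rows": [[[-0.005,0.0035,0.18],0],[[0,0,0.18],0],[[0,0,0.18],0],[[0,0,0.17],0],[[0,0,0.09],0]]}}

```text
t: 20.75
eef_pos: [650.9, 117.1, 27.5]
tcp_rot: [-3.142, -0.003, -3.092]
ft_force: [1.0, -0.0, 0.1]
opening: 1.003
grip_force: 0.0
```

Call:
{"method": "arm_command", "body": {"rows": [[[0,0,0],0],[[0,0,0],0],[[0,0,0],0],[[0,0,0],0],[[0,0,0],0]], "claw": 0}}

```text
t: 21.25
eef_pos: [652.9, 117.0, 31.9]
tcp_rot: [3.141, 0.002, -3.093]
ft_force: [-0.4, -0.4, 0.4]
opening: 0.636
grip_force: 0.0
```

Call:
{"method": "arm_command", "body": {"rows": [[[0,0,0],0],[[0,0,0],0],[[0,0,0],0],[[0,0,0],0],[[0,0,0],0]]}}

```text
t: 21.75
eef_pos: [652.5, 117.0, 30.6]
tcp_rot: [3.142, 0.0, -3.093]
ft_force: [0.2, 0.7, 0.4]
opening: 0.333
grip_force: 30.0
```

Call:
{"method": "arm_command", "body": {"rows": [[[0,0,0],0],[[0,0,0],0],[[0,0,0],0],[[0,0,0],0],[[0,0,0],0]]}}

```text
t: 22.25
eef_pos: [652.4, 117.0, 30.6]
tcp_rot: [3.142, 0.0, -3.093]
ft_force: [0.0, -0.4, 0.4]
opening: 0.331
grip_force: 30.0
```

Call:
{"method": "arm_command", "body": {"rows": [[[0,0,-0.06],0],[[0,0,-0.14],0],[[0,0,-0.18],0],[[0,0,-0.14],0],[[0,0,-0.06],0]]}}

```text
t: 22.75
eef_pos: [653.4, 117.1, 180.7]
tcp_rot: [3.141, 0.006, -3.093]
ft_force: [-0.2, 0.5, -0.2]
opening: 0.335
grip_force: 30.0
```

Run:
```python
from h import *
go(427.3,205.1,176); s=state();print(s["opening"],s["grip_force"],s["ft_force"])
```

```text
at [653.4 117.1 180.7] yaw -3.093 shift norm [0.8862 0.3959 0.0138] min rows 6.0
0.3349474323697558 29.995860904455185 [-0.2413737   0.49721993 -0.24692847]
```

Call:
{"method": "arm_command", "body": {"rows": [[[0.04,0.018,0],0],[[0.09,0.04,0],0],[[0.14,0.063,0],0],[[0.14,0.063,0],0],[[0.14,0.063,0],0]]}}

```text
t: 23.25
eef_pos: [509.3, 172.2, 174.7]
tcp_rot: [-3.141, -0.002, -3.093]
ft_force: [0.5, -0.2, -1.2]
opening: 0.331
grip_force: 30.0
```

Call:
{"method": "arm_command", "body": {"rows": [[[0.14,0.063,0],0],[[0.11,0.049,0],0],[[0.065,0.028,0],0],[[0.02,0.009,0],0],[[0,0,0],0]]}}

```text
t: 23.75
eef_pos: [426.6, 205.2, 175.6]
tcp_rot: [3.142, 0.0, -3.092]
ft_force: [-0.4, 0.0, -0.1]
opening: 0.331
grip_force: 30.0
```

Call:
{"method": "arm_command", "body": {"rows": [[[0,0,0],0],[[0,0,0],0],[[0,0,0],0],[[0,0,0],0],[[0,0,0],0]]}}

```text
t: 24.25
eef_pos: [426.8, 204.9, 175.6]
tcp_rot: [3.142, -0.0, -3.093]
ft_force: [-0.1, 0.2, -0.4]
opening: 0.335
grip_force: 30.0
```

Run:
```python
from h import *
im,d,W=shot("wrist","w9.png")
go(427.3,205.1,114)
print("rack",rect(W,(458,208),80,72,88))
```

```text
at [426.8 204.9 175.6] yaw -3.093 shift norm [-0.0022  0.0005  0.2463] min rows 2.0
rack {'c': [436.6000061035156, 207.39999389648438], 'size': [56.20000076293945, 67.5], 'yaw': 0.048, 'n': 2399, 'z': 80.0}
```

View pics/w9.png

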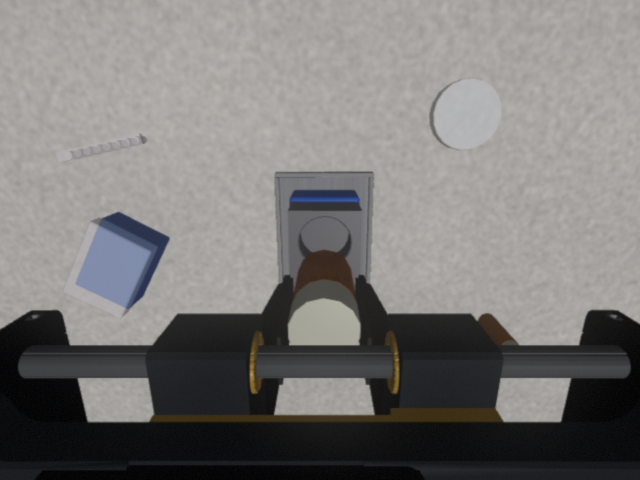

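The wrist view shows the jar held upright at (324,300) above the wide pocket at (325,238), well aligned. I lower it gently.

Call:
{"method": "arm_command", "body": {"rows": [[[-0.002,0,0.06],0],[[0,0,0.08],0],[[0,0,0.06],0],[[0,0,0.03],0],[[0,0,0],0]]}}

```text
t: 24.8
eef_pos: [426.9, 205.0, 117.5]
tcp_rot: [-3.141, -0.001, -3.093]
ft_force: [0.7, -0.4, -0.5]
opening: 0.335
grip_force: 30.0
```

Call:
{"method": "arm_command", "body": {"rows": [[[0,0,0.016],0],[[0,0,0.02],0],[[0,0,0.02],0],[[0,0,0.02],0],[[0,0,0.016],0]]}}

```text
t: 25.3
eef_pos: [427.1, 205.1, 94.7]
tcp_rot: [3.142, -0.0, -3.093]
ft_force: [1.1, -0.3, -0.4]
opening: 0.331
grip_force: 30.0
```

Call:
{"method": "arm_command", "body": {"rows": [[[0,0,0.012],0],[[0,0,0.012],0],[[0,0,0.008],0],[[0,0,0],0],[[0,0,0],0]]}}

```text
t: 25.8
eef_pos: [427.1, 205.1, 87.2]
tcp_rot: [3.142, 0.0, -3.093]
ft_force: [0.2, -0.1, -0.8]
opening: 0.334
grip_force: 30.0
```

Call:
{"method": "arm_command", "body": {"rows": [[[0,0,0.004],0],[[0,0,0.004],0],[[0,0,0.003],0],[[0,0,0],0],[[0,0,0],0]]}}

```text
t: 26.3
eef_pos: [427.2, 205.1, 84.5]
tcp_rot: [3.141, 0.0, -3.093]
ft_force: [-0.7, -0.2, 4.2]
opening: 0.33
grip_force: 30.0
```

Call:
{"method": "arm_command", "body": {"rows": [[[0,0,0],0],[[0,0,0],0],[[0,0,0],0],[[0,0,0],0],[[0,0,0],0]], "claw": 1}}

```text
t: 26.8
eef_pos: [427.1, 205.1, 84.3]
tcp_rot: [3.142, -0.0, -3.093]
ft_force: [0.2, 0.4, -0.1]
opening: 0.696
grip_force: 0.0
```

Call:
{"method": "arm_command", "body": {"rows": [[[0,0,0],0],[[0,0,-0.06],0],[[0,0,-0.14],0],[[0,0,-0.18],0],[[0,0,-0.18],0]]}}

```text
t: 27.3
eef_pos: [426.7, 204.9, 225.9]
tcp_rot: [-3.141, -0.001, -3.093]
ft_force: [0.7, -0.3, 0.1]
opening: 0.996
grip_force: 0.0
```

Run:
```python
from h import *
im,d,W=shot("wrist","w10.png")
print("jar",rect(W,(428,207),26,110,124),"rack",rect(W,(458,208),80,72,88))
go(529.5,381.5,232)
```

```text
jar {'c': [427.5, 206.89999389648438], 'size': [31.0, 31.299999237060547], 'yaw': 0.024, 'n': 1216, 'z': 118.0} rack {'c': [458.20001220703125, 208.3000030517578], 'size': [56.0, 110.9000015258789], 'yaw': 0.046, 'n': 4770, 'z': 80.0}
at [428.9 205.8 232.5] yaw -3.093 shift norm [-0.4361  0.6824  0.0073] min rows 5.0
```

The jar is seated, with its top at 118 mm. Next, the vial.

Call:
{"method": "arm_command", "body": {"rows": [[[-0.088,0.137,0],0],[[-0.087,0.137,0],0],[[-0.087,0.137,0],0],[[-0.087,0.136,0],0],[[-0.087,0.136,0],0]]}}

```text
t: 27.85
eef_pos: [528.2, 382.4, 224.2]
tcp_rot: [-3.142, -0.0, -3.093]
ft_force: [0.7, -1.0, 0.0]
opening: 0.998
grip_force: 0.0
```

Call:
{"method": "arm_command", "body": {"rows": [[[0,0,0],0],[[0,0,0],0],[[0,0,0],0],[[0,0,0],0],[[0,0,0],0]]}}

```text
t: 28.35
eef_pos: [527.6, 380.3, 224.9]
tcp_rot: [3.141, 0.0, -3.094]
ft_force: [-0.9, 0.0, -0.5]
opening: 0.998
grip_force: 0.0
```

Run:
```python
from h import *
im,d,W=shot("wrist","w11.png")
r=rect(W,(530,383),25,64,72);print("vial",r)
go(r["c"][0]-.8,r["c"][1]-1.8,37)
```

```text
vial {'c': [531.7000122070312, 385.0], 'size': [16.899999618530273, 17.100000381469727], 'yaw': 0.849, 'n': 278, 'z': 68.0}
at [527.7 380.4 224.9] yaw -3.093 shift norm [-0.0131  0.0105  0.7515] min rows 4.0
```

View pics/w11.png

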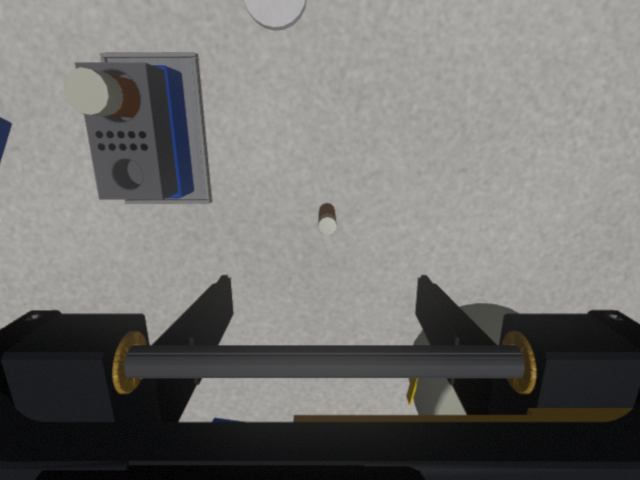

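The wrist view shows the vial at (327,220) between the fingers, and the jar standing in the wide pocket at (100,90). A grey device shows near (470,340), so I check its clearance to the gripper body.

Run:
```python
from h import *
im,d,W=shot("side"); im,d,W2=shot("wrist")
P=W.reshape(-1,3);Q=W2[:,400:][(d[:,400:]>250)]
for z in(15,60,100):
  for P_ in(P,Q):
    k=(P_[:,2]>z)&(P_[:,2]<220)&(P_[:,0]>560)&(P_[:,0]<800)&(P_[:,1]>430)&(P_[:,1]<640); k2=P_[k]
    if len(k2): print(z,len(k2),"min x",k2[:,0].min().round(),"min y",k2[:,1].min().round(),"nearest",np.hypot(k2[:,0]-531,k2[:,1]-383).min().round(),"zmax",k2[:,2].max().round())
```

```text
15 9224 min x 635.0 min y 489.0 nearest 184.0 zmax 173.0
15 2673 min x 632.0 min y 490.0 nearest 189.0 zmax 105.0
60 8716 min x 635.0 min y 496.0 nearest 187.0 zmax 173.0
60 1589 min x 635.0 min y 496.0 nearest 197.0 zmax 105.0
100 6738 min x 647.0 min y 511.0 nearest 199.0 zmax 173.0
100 116 min x 693.0 min y 516.0 nearest 213.0 zmax 105.0
```

Call:
{"method": "arm_command", "body": {"rows": [[[-0.013,0.0105,0.15],0],[[0,0,0.18],0],[[0,0,0.18],0],[[0,0,0.15],0],[[0,0,0.09],0]]}}

```text
t: 29.0
eef_pos: [529.8, 383.0, 34.0]
tcp_rot: [-3.14, -0.003, -3.093]
ft_force: [0.2, -0.3, -0.7]
opening: 0.999
grip_force: 0.0
```

Call:
{"method": "arm_command", "body": {"rows": [[[0,0,0],0],[[0,0,0],0],[[0,0,0],0],[[0,0,0],0],[[0,0,0],0]], "claw": 0}}

```text
t: 29.5
eef_pos: [531.2, 384.0, 38.1]
tcp_rot: [3.141, 0.002, -3.093]
ft_force: [-0.1, -0.1, 0.1]
opening: 0.634
grip_force: 0.0
```

Call:
{"method": "arm_command", "body": {"rows": [[[0,0,0],0],[[0,0,0],0],[[0,0,0],0],[[0,0,0],0],[[0,0,0],0]]}}

```text
t: 30.0
eef_pos: [530.8, 383.7, 36.9]
tcp_rot: [3.142, -0.0, -3.093]
ft_force: [-0.6, -0.8, -0.4]
opening: 0.216
grip_force: 0.0
```

Call:
{"method": "arm_command", "body": {"rows": [[[0,0,0],0],[[0,0,0],0],[[0,0,0],0],[[0,0,0],0],[[0,0,0],0]]}}

```text
t: 30.5
eef_pos: [530.8, 383.8, 36.9]
tcp_rot: [3.142, 0.0, -3.093]
ft_force: [-0.3, 0.2, -0.6]
opening: 0.184
grip_force: 30.0
```

Call:
{"method": "arm_command", "body": {"rows": [[[0,0,-0.06],0],[[0,0,-0.16],0],[[0,0,-0.18],0],[[0,0,-0.16],0],[[0,0,-0.06],0]]}}

```text
t: 31.0
eef_pos: [531.7, 384.3, 197.7]
tcp_rot: [3.138, 0.006, -3.093]
ft_force: [0.4, 0.3, -0.3]
opening: 0.184
grip_force: 30.0
```

Run:
```python
from h import *
go(490.3,208.0,191); s=state();print(s["opening"],s["grip_force"],s["ft_force"])
```

```text
at [531.7 384.3 197.7] yaw -3.093 shift norm [ 0.2002 -0.6965  0.0233] min rows 4.0
0.18376615783284966 29.99786138534546 [ 0.35174214  0.28685817 -0.27160871]
```

Call:
{"method": "arm_command", "body": {"rows": [[[0.02,-0.07,0],0],[[0.04,-0.139,0],0],[[0.044,-0.153,0],0],[[0.04,-0.139,0],0],[[0.03,-0.105,0],0]]}}

```text
t: 31.5
eef_pos: [494.0, 228.6, 193.1]
tcp_rot: [3.141, 0.001, -3.093]
ft_force: [0.1, 0.0, 0.1]
opening: 0.182
grip_force: 30.0
```

Call:
{"method": "arm_command", "body": {"rows": [[[0.018,-0.063,0],0],[[0.008,-0.027,0],0],[[0,0,0],0],[[0,0,0],0],[[0,0,0],0]]}}

```text
t: 32.0
eef_pos: [489.5, 208.3, 191.8]
tcp_rot: [3.141, 0.0, -3.092]
ft_force: [-0.0, -0.1, -0.7]
opening: 0.182
grip_force: 30.0
```

Run:
```python
from h import *
im,d,W=shot("wrist","w12.png")
go(490.3,208.0,128)
```

```text
at [489.4 208.2 191.7] yaw -3.092 shift norm [-0.0034 -0.0012  0.2549] min rows 2.0
```

View pics/w12.png

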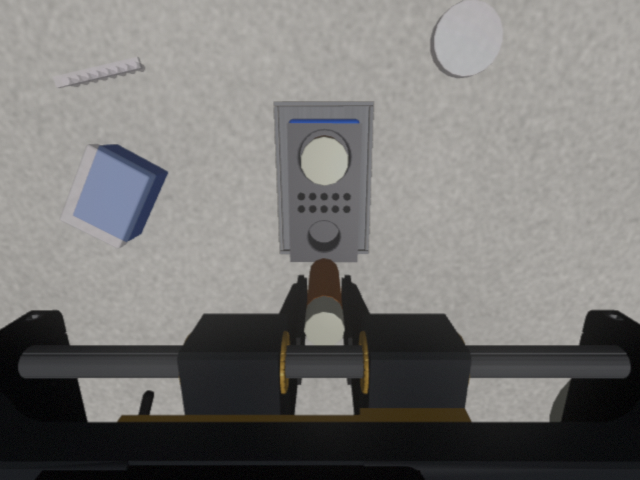

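The wrist view shows the vial upright in the grip at (324,300), in line with the narrow pocket at (324,236); the jar stands at (324,160). I lower the vial.

Call:
{"method": "arm_command", "body": {"rows": [[[-0.003,-0.001,0.06],0],[[0,0,0.09],0],[[0,0,0.065],0],[[0,0,0.03],0],[[0,0,0],0]]}}

```text
t: 32.55
eef_pos: [489.8, 207.5, 129.8]
tcp_rot: [-3.141, -0.002, -3.092]
ft_force: [-0.2, 0.6, 0.1]
opening: 0.184
grip_force: 30.0
```

Call:
{"method": "arm_command", "body": {"rows": [[[0,0,0.02],0],[[0,0,0.024],0],[[0,0,0.024],0],[[0,0,0.024],0],[[0,0,0.02],0]]}}

```text
t: 33.05
eef_pos: [490.0, 207.2, 102.1]
tcp_rot: [3.142, -0.0, -3.093]
ft_force: [1.0, 0.5, 0.2]
opening: 0.184
grip_force: 30.0
```

Call:
{"method": "arm_command", "body": {"rows": [[[0,0,0.012],0],[[0,0,0.01],0],[[0,0,0.006],0],[[0,0,0],0],[[0,0,0],0]]}}

```text
t: 33.55
eef_pos: [490.2, 207.3, 95.8]
tcp_rot: [3.141, 0.0, -3.093]
ft_force: [-0.1, 0.4, -0.1]
opening: 0.182
grip_force: 30.0
```

Call:
{"method": "arm_command", "body": {"rows": [[[0,0,0.008],0],[[0,0,0.006],0],[[0,0,0.003],0],[[0,0,0.003],0],[[0,0,0],0]]}}

```text
t: 34.05
eef_pos: [490.1, 207.3, 90.8]
tcp_rot: [3.142, 0.0, -3.093]
ft_force: [0.1, 0.1, 1.6]
opening: 0.187
grip_force: 30.0
```

Call:
{"method": "arm_command", "body": {"rows": [[[0,0,0],0],[[0,0,0],0],[[0,0,0],0],[[0,0,0],0],[[0,0,0],0]]}}

```text
t: 34.55
eef_pos: [490.2, 207.3, 90.7]
tcp_rot: [3.141, 0.0, -3.093]
ft_force: [-0.5, 0.0, 4.4]
opening: 0.185
grip_force: 30.0
```

Call:
{"method": "arm_command", "body": {"rows": [[[0,0,0],0],[[0,0,0],0],[[0,0,0],0],[[0,0,0],0],[[0,0,0],0]], "claw": 1}}

```text
t: 35.05
eef_pos: [490.1, 207.3, 90.6]
tcp_rot: [3.142, -0.0, -3.093]
ft_force: [-0.3, 0.9, 0.5]
opening: 0.546
grip_force: 0.0
```

Call:
{"method": "arm_command", "body": {"rows": [[[0,0,0],0],[[0,0,-0.06],0],[[0,0,-0.14],0],[[0,0,-0.18],0],[[0,0,-0.18],0]]}}

```text
t: 35.55
eef_pos: [489.7, 207.1, 232.1]
tcp_rot: [-3.141, -0.001, -3.093]
ft_force: [0.2, 0.6, -0.2]
opening: 0.962
grip_force: 0.0
```

Call:
{"method": "arm_command", "body": {"rows": [[[0,0,0],0],[[0,0,0],0],[[0,0,0],0],[[0,0,0],0],[[0,0,0],0]]}}

```text
t: 36.05
eef_pos: [489.9, 207.2, 229.6]
tcp_rot: [-3.141, -0.002, -3.093]
ft_force: [-0.4, -0.1, -0.4]
opening: 0.996
grip_force: 0.0
```

Run:
```python
from h import *
im,d,W=shot("wrist","w13.png")
print("vial",rect(W,(491,210),20,115,128),"jar",rect(W,(428,207),24,110,124),"rack",rect(W,(458,208),80,72,88))
print([(np.round(r["position"]).tolist(),round(r["confidence"],2)) for r in (shot("top"),models.mark_of("top","flask_center"))[1]])
print(state()["ft_force"],state()["opening"])
shot("side","s13.png")
```

```text
vial {'c': [491.1000061035156, 208.89999389648438], 'size': [17.100000381469727, 17.200000762939453], 'yaw': 1.292, 'n': 404, 'z': 122.0} jar {'c': [428.1000061035156, 207.1999969482422], 'size': [31.0, 31.0], 'yaw': -0.79, 'n': 1358, 'z': 118.2} rack {'c': [458.5, 208.3000030517578], 'size': [56.099998474121094, 109.9000015258789], 'yaw': 0.045, 'n': 5419, 'z': 80.1}
[([437.0, -209.0, 38.0], 0.62)]
[ 0.21499734 -0.6535211   0.38180056] 1.0001315515642575
```

View pics/s13.png

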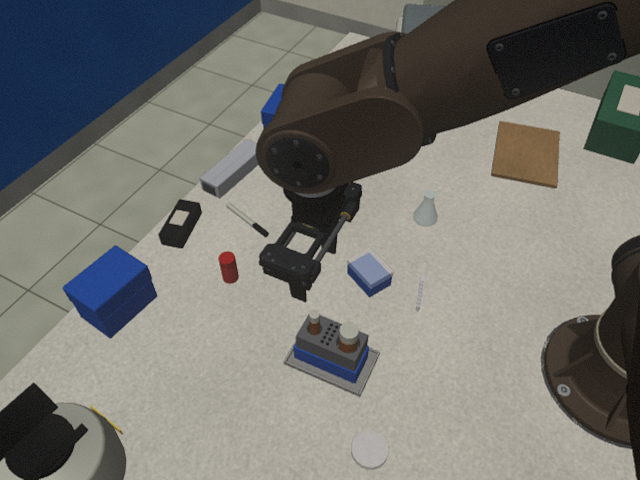

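The side view shows the whole stack standing in the tray at (332,350): pack, rack, jar in the wide pocket and vial in the narrow one. The flask is untouched at (426,208), and the gripper is clear above.

```bash
python3 -c "
from cell import env
print(env.job_done())"
```

```text
the job is handed in; nothing more can be done
None
```

The cooler is made up in the order asked and handed in at about 36 s: pack in the tray, rack square on the pack, jar and vial upright in their pockets, flask left where it stood.

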